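# Swing the strap-cutting bar into line about its post

## Task

On the white cutting board, swing the long wooden cutting bar into line for the next strap: keep its heel end beside the steel post and slide the other end round, flat on the board and never lifted, until the bar's post-side edge lies along the brass line. Then let go, and leave the thread spool and the short bar where they are.

Things in the scene. Friction and masses are not known exactly. Their poses are not given: they have to be found in the camera images.
- bar (a point): centre of the long loose beech bar, 280 mm long, 36 wide, 30 high, 220 g, flat on the board. y axis along it, from heel end (by the post) to free end; x across it, away from the post-side edge (x = -18 mm); z up. At the start the post's axis is at x = -30, y = -100 mm in this frame and the free end is 23 to 37 degrees counter-clockwise (from above) of the line, towards the robot
- post (a point): foot of the fixed steel post (20 mm diameter, 45 high) on the top face of the fixed white board (300 x 390 mm, 15 thick): on the post's axis; z up. The flush brass line (10 mm wide) is parallel to this frame's y axis, at x = 10, from y = 20 to 270 mm. Bar in line and touching the post: its centre at x = 28, y = 100, z = 15 mm in this frame, its axes parallel to these
- short_bar: bystander: a loose short bar of the same make, 150 mm long, 36 wide, 30 high, lying on the bench to one side of the board; origin at the centre of its underside, y along it
- spool: bystander: a loose cone-shaped thread spool standing upright on the bench to the other side of the board, 64 mm in diameter, 92 high; origin at the centre of its foot

How it is judged (in metres and radians):
At the end, for the whole second after the job is handed in: The long bar lies flat on the board, parallel to the brass line within 10 degrees, its centre within 18 mm sideways of where its post-side edge is on the line and within 35 mm lengthwise of the place 100 mm along from the post (angle between the y axis of bar and the y axis of post, either way round below 0.175 rad and x of bar in the frame of post between 0.01 and 0.046 m and y of bar in the frame of post between 0.065 and 0.135 m and z of bar in the frame of post below 0.022 m); the robot touches nothing.
It fails at once if the long bar is lifted off the board (its centre more than 25 mm higher than at rest) (z of bar in the frame of post above 0.04 m).
It fails at once if the heel end leaves the post (bar centre nearer than 60 mm or farther than 150 mm from the post's axis; 104 mm when it pivots truly) (horizontal distance between bar and post above 0.15 m or horizontal distance between bar and post below 0.06 m).
It fails at once if the short bar or the spool is moved more than 30 mm (distance of any of short_bar, spool from where it was at the start of the episode above 0.03 m).
It also fails if it takes over 32 s, if anything falls off the work surface, if the arm or the gripper's body presses on something with over 40 N, if the wrist force passes 120 N, or if a joint passes its speed limit or range.

## Robot

A 6-joint arm with a two-finger parallel gripper is mounted at the origin on the work surface. World frame = base frame: x ahead of the robot, y to its left, z up, the work surface at z = 0. Lengths are in m, angles in degrees, forces in N, time in s.
With the tool pointing down it reaches from about 0.4 to 0.825 m from the base axis. Payload 7 kg.
Tool frame: the origin (TCP) lies between the finger pads; the fingertips stand 19 mm ahead of it and the grasp point (between the pads) is the TCP; x points along the fingers, y is the direction in which the jaws open and shut, and the axes are right-handed (so a half turn about x gives the same grasp; the last joint's range is limited). The gripper opens to 88 mm and grips with 3 to 60 N. Pads are 19 mm wide; open, the fingers measure 130 mm over their backs; the gripper's body (78 mm by 193 mm) begins 47 mm behind the grasp point.
Start: joints at [-47.149, 20.546, 0.682, 0, -70.136, -16.507], TCP at [0.3, -0.605, 0.208] pointing down, gripper open.
Joint ranges: [-176.03, 176.03], [-82.01, 121.73], [-58.28, 71.71], [-173.87, 95.51], [-174.79, -0.11], [-173.66, 173.66]. Speed limits (degrees/s): [136.94, 136.94, 172.46, 180, 180, 180].

## Interface

Orientations are given as [roll, pitch, yaw] about the fixed x, y, z axes, in that order (R = Rz(yaw) Ry(pitch) Rx(roll)).
In Python, from plant import r gives the robot as it stands.
- The arm moves only by the tool send_rows, never from a script. Its argument "plan" is a list of rows, each a list of 2 entries, a list of its own where there are three numbers: the shift along the tool's x, y, z scaled (see below), then the turn, a rotation vector about the tool's x, y, z scaled (see below). A call has exactly 5 rows; each row is the pose to reach, as a shift and turn from the pose measured when the call began, along the tool's axes at that moment; what a row does not reach only later rows make up. The controller multiplies each number of a shift by 0.15 m and each number of a turn by pi/4 rad. A row lasts 1/10 s, in which the tool goes at most 50 mm and 8.59 degrees, less where a joint would pass 70% of its speed; a pose out of reach is approached as far as the arm can. A call with a number of a shift or a turn outside -1 to 1 is refused whole. A call with a gripper value outside its range is refused whole. "jaw" is the opening, from -1 (shut) to 1 (fully open), so that 0 is half open, set as the call begins (left out, the last holds). The fingers move at their own pace and stop on an object; "force" is the grip in N (left out, the last holds). Time passes only in rows, so rows that repeat a pose let the fingers close, or fill a call up. It gives the time, the measured TCP pose, the force and the opening at its end, in the units of the state.
- r.get_state(): the state, without advancing time (a new reading comes with each control period).
- r.capture(name): name is "side" or "top" or "wrist"; returns a dict with "color" (400x640x3 uint8, red, green, blue), "range_z" (400x640 float32, m along the optical axis (not along the pixel's ray), 0 where there is no reading), "mtx" (3x3 intrinsics, pixels), "pose" (4x4, takes a point from camera to world coordinates). Camera axes: x right, y down, z forward; pixel columns grow to the right and rows downward; lengths in m; the calibration is good to about 2 mm. A picture is of the moment at which its call begins.
- r.close_job(): hands the job in, once; it reports no verdict.
Trained networks look in a picture, given as the dict that the camera call returned (one of the last four; its "shot" number tells which), for a name from the list of things; names that differ only in an ending like _2 or _b are one class to them, and where a whole thing is asked for, a point or a joint stands for the part that bears it (a point fixed in the world has none). Each returns a list of dicts, best first, with "score" (0 to 1); they miss things now and then, are a little off and sometimes report something else, mostly with a low value. They report only what shows in the picture. A call takes as long as a camera call.
- r.find_in(picture, target): "uv" ([column, row] in pixels, amid what is visible of it).
- r.trace(picture, target): "mask" (400x640 bool, what is visible of it) and "uv" ([column, row] in pixels, amid what is visible of it).
The state is a dict: "time_s": time; "joints": joint angles; "qd": joint speeds; "joint_torque": joint torques, N m; "tcp_pos": TCP position; "eef_rot": TCP orientation; "contact_force": force on the tool from outside, world axes, zero at the start; "moment": the same for the moment, N m; "gripper_width": finger opening in m.
Only numpy, scipy, OpenCV 4.12 (cv2) and the standard library are available. Lean on these libraries where they do the work, as an engineer would, in place of code of your own. Each camera call takes 0.05 s, during which the arm holds its last target. There are 200 camera calls.

## Working session

There is one attempt and no reset: what is moved stays moved. The work goes in short steps, Python scripts to look and compute and a tool call to move; the robot and the scene stay as the last step left them, time stands still between calls to the robot, and variables do not carry over. Pictures are saved under pics/ and viewed, about 8 in all and at most 12, crops included, and the job is handed in when it is done.

Besides the shell and the picture viewer there is one more tool, called after "Request:" by a JSON object that holds its "method" and its "body". send_rows: Moves the arm, as the interface text tells. Its arguments: {"type":"object","properties":{"plan":{"type":"array"},"jaw":{"type":"number"},"force":{"type":"number"}},"required":["plan"]}

```bash
mkdir -p pics; cat > h.py <<'E'
import numpy as np, cv2
from plant import r
def pts(p,mask):
    v,u=np.nonzero(mask&(p["range_z"]>0)); z=p["range_z"][v,u]; K=p["mtx"]
    c=np.stack([(u-K[0,2])/K[0,0]*z,(v-K[1,2])/K[1,1]*z,z,np.ones_like(z)])
    return (p["pose"]@c)[:3].T
E
python3 - <<'E'
from h import *
s=r.get_state();print(s)
for n in("top","side"):
    p=r.capture(n);cv2.imwrite(f"pics/{n}0.png",p["color"][:,:,::-1])
    print(n,p["pose"].round(3).tolist())
    for t in("bar","post","short_bar","spool"):
        for d in r.trace(p,t)[:2]:
            P=pts(p,d["mask"]);
            if len(P)==0: print(t,d["score"],d["uv"]);continue
            zt=np.percentile(P[:,2],90);Q=P[abs(P[:,2]-zt)<.006]
            print(t,round(d["score"],2),d["uv"],len(P),"ztop",zt.round(4),"mean",Q.mean(0).round(4),"rect",cv2.minAreaRect((Q[:,:2]*1000).astype(np.float32)))
E
```

```text
{'time_s': 0.0, 'joints': array([-4.71484692e+01,  2.05932500e+01,  6.35086885e-01, -1.93502819e-02,
       -7.01377939e+01, -1.65074873e+01]), 'qd': array([-0.00778132, -0.02262397,  0.02136057, -0.03234057,  0.05048534,
        0.07265597]), 'joint_torque': array([-2.41793219e-03, -5.82719028e+01,  2.93055797e+01,  6.99740231e+00,
        6.90367728e-03, -1.02625756e-04]), 'tcp_pos': array([ 0.29928246, -0.60444471,  0.20671465]), 'eef_rot': array([ 95.77481486,  89.90233338, 122.11226869]), 'contact_force': array([ 0.03792015, -0.51083267, -0.23424049]), 'moment': array([0.02897078, 0.07762261, 0.03177023]), 'gripper_width': 0.08792984781244119}
top [[0.014, -0.996, 0.089, 0.439], [-1.0, -0.015, -0.001, 0.004], [0.002, -0.089, -0.996, 1.158], [0.0, 0.0, 0.0, 1.0]]
bar 0.81 [353.0, 203.7] 1274 ztop 0.048 mean [ 0.5413 -0.0896  0.0458] rect ((542.1853637695312, -90.45887756347656), (35.604915618896484, 279.55865478515625), 37.59913635253906)
post 0.62 [347.7, 215.6] 11346 ztop 0.0183 mean [ 0.5166 -0.0932  0.0158] rect ((521.6549682617188, -94.5341796875), (299.63531494140625, 389.5
[... 524 characters left out ...]
 [336.0, 193.8] 909 ztop 0.0455 mean [ 0.5287 -0.0743  0.0441] rect ((538.8427124023438, -88.21734619140625), (36.102989196777344, 277.8754577636719), 37.70988464355469)
post 0.73 [349.3, 205.3] 8640 ztop 0.0158 mean [ 0.501  -0.0611  0.0142] rect ((519.556640625, -92.8128662109375), (300.8285217285156, 393.5987243652344), 7.631544589996338)
short_bar 0.71 [178.2, 333.3] 1650 ztop 0.0306 mean [0.5267 0.453  0.0293] rect ((533.0922241210938, 450.51708984375), (36.07624816894531, 151.08297729492188), 72.89430236816406)
spool 0.57 [411.8, 138.6] 498 ztop 0.0817 mean [ 0.4842 -0.4452  0.0802] rect ((485.765869140625, -448.1706237792969), (44.28789138793945, 36.18527603149414), 25.75529670715332)
```

```bash
python3 -c "
import cv2
i=cv2.imread('pics/top0.png')[110:310,150:500];cv2.imwrite('pics/top0c.png',cv2.resize(i,None,fx=2.2,fy=2.2))"
```

```text
(no output)
```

View pics/top0c.png

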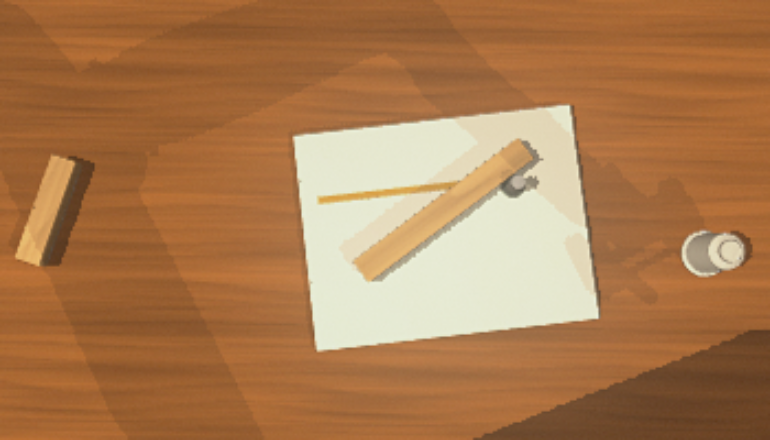

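The top view shows the bar running from its heel, by the post at about crop (515,183), to its free end at lower left (365,275). The brass line lies at (320,200)–(455,185), with the short bar at far left and the spool at far right. The bar is about 30° counter-clockwise of the line, as stated. I'll measure the line, then work out the approach.

```bash
cat >> h.py <<'E'
from scipy.spatial.transform import Rotation as Ro
def tool(yaw_deg):   # tool down, tool y along world heading
    a=np.radians(yaw_deg);y=np.array([np.cos(a),np.sin(a),0]);x=np.array([0,0,-1.]);return np.stack([x,y,np.cross(x,y)],1)
def to(pos,yaw):
    s=r.get_state();R=Ro.from_euler("xyz",s["eef_rot"],degrees=True).as_matrix()
    T=min((tool(yaw),tool(yaw+180)),key=lambda T:Ro.from_matrix(R.T@T).magnitude())
    d=R.T@(np.array(pos)-s["tcp_pos"])/.15; w=Ro.from_matrix(R.T@T).as_rotvec()/(np.pi/4)
    print("t",s["time_s"],"tcp",s["tcp_pos"].round(4),"j6",s["joints"][5].round(1),"ytool",R[:,1].round(3),"F",s["contact_force"].round(1),"w",s["gripper_width"].round(4))
    print("shift",d.round(3).tolist(),"turn",w.round(3).tolist())
E
python3 - <<'E'
from h import *
for n in("top","side"):
    p=r.capture(n);hsv=cv2.cvtColor(p["color"],cv2.COLOR_RGB2HSV)
    b=r.trace(p,"bar")[0]["mask"];bd=r.trace(p,"post")[0]["mask"]
    b=cv2.dilate(b.astype(np.uint8),np.ones((7,7)))>0
    bd=cv2.morphologyEx(bd.astype(np.uint8),cv2.MORPH_CLOSE,np.ones((9,9)));bd=cv2.erode(bd,np.ones((5,5)))>0
    P=pts(p,bd&~b&(hsv[...,1]>110));P=P[abs(P[:,2]-.015)<.006]
    l=cv2.fitLine((P[:,:2]*1000).astype(np.float32),cv2.DIST_HUBER,0,.01,.01).ravel();print(n,"line",len(P),l,np.degrees(np.arctan2(l[1],l[0])), P[:,1].min(),P[:,1].max())
    Q=pts(p,bd&~b);Q=Q[(Q[:,2]>.052)&(Q[:,2]<.07)];print("posttop",len(Q),Q.mean(0) if len(Q) else "", Q[:,:2].ptp(0) if 0 else "")
to([.490,-.025,.12],127.6-90)
E
```

```text
top line 145 [ 1.3161835e-01 -9.9130046e-01  5.6491919e+02  1.0965070e+00] -82.436874 -0.07997453617240986 0.07799738106683944
posttop 18 [ 0.57564627 -0.19064727  0.06070241] 
side line 143 [ 1.3364638e-01 -9.9102908e-01  5.6554370e+02 -1.6300989e+00] -82.31964 -0.09603207351061904 0.07859205434460581
posttop 23 [ 0.57396798 -0.18514439  0.05777773] Traceback (most recent call last):
  File "<stdin>", line 10, in <module>
  File "h.py", line 14, in to
    print("t",s["time_s"],"tcp",s["tcp_pos"].round(4),"j6",s["joints"][5].round(1),"ytool",R[:,1].round(3),"F",s["contact_force"].round(1),"w",s["gripper_width"].round(4))
                                                                                                                                               ^^^^^^^^^^^^^^^^^^^^^^^^
AttributeError: 'float' object has no attribute 'round'
```

```bash
sed -i 's/s\["gripper_width"\].round(4)/round(float(s["gripper_width"]),4)/; s/s\["joints"\]\[5\].round(1)/s["joints"].round(1)/' h.py
python3 -c "
from h import *
to([.491,-.026,.12],37.6)"
```

```text
t 0.8 tcp [ 0.2995 -0.6049  0.2077] j6 [-47.1  20.5   0.7   0.  -70.1 -16.5] ytool [-0.444  0.896 -0.   ] F [0.2 0.7 0.7] w 0.0872
shift [0.584, 2.892, 2.856] turn [1.75, 0.0, 0.0]
```

Request:
{"method": "send_rows", "body": {"plan": [[[0,0.2,0.2],[-0.15,0,0]],[[0,0.4,0.4],[-0.3,0,0]],[[0,0.6,0.6],[-0.45,0,0]],[[0,0.8,0.8],[-0.6,0,0]],[[0,1,1],[-0.75,0,0]]]}}

```text
time_s: 1.3
tcp_pos: [0.3676, -0.4024, 0.2078]
eef_rot: [-96.8, 90.0, -36.4]
contact_force: [1.0, 0.3, 0.2]
gripper_width: 0.0874
```

```bash
sed -i 's/T=min.*/T=tool(yaw)/' h.py
python3 -c "
from h import *
to([.491,-.026,.12],217.6)"
```

```text
t 1.3 tcp [ 0.3676 -0.4024  0.2078] j6 [-27.    8.3 -15.8   0.  -65.9  -2.7] ytool [-0.869  0.495 -0.001] F [1.  0.3 0.2] w 0.0874
shift [0.585, 0.527, 2.588] turn [-1.494, -0.0, 0.001]
```

Request:
{"method": "send_rows", "body": {"plan": [[[0,0.04,0.2],[-0.15,0,0]],[[0,0.08,0.4],[-0.3,0,0]],[[0,0.12,0.6],[-0.45,0,0]],[[0,0.16,0.8],[-0.6,0,0]],[[0,0.2,1],[-0.75,0,0]]]}}

```text
time_s: 1.8
tcp_pos: [0.416, -0.256, 0.2081]
eef_rot: [-114.7, 89.9, -20.3]
contact_force: [0.7, 0.2, 0.3]
gripper_width: 0.0878
```

```bash

python3 -c "
from h import *
to([.491,-.026,.12],217.6)"
```

```text
t 1.8 tcp [ 0.416  -0.256   0.2081] j6 [ -8.5   2.7 -22.2   0.  -65.1  12.9] ytool [-0.997 -0.077 -0.001] F [0.7 0.2 0.3] w 0.0878
shift [0.588, -0.615, 1.491] turn [-0.738, -0.001, 0.001]
```

Request:
{"method": "send_rows", "body": {"plan": [[[0,-0.08,0.2],[-0.15,0,0]],[[0,-0.16,0.4],[-0.3,0,0]],[[0,-0.24,0.6],[-0.45,0,0]],[[0,-0.32,0.8],[-0.6,0,0]],[[0,-0.4,1],[-0.74,0,0]]]}}

```text
time_s: 2.3
tcp_pos: [0.4647, -0.1006, 0.2085]
eef_rot: [-137.6, 89.9, -9.6]
contact_force: [0.4, -0.1, 0.2]
gripper_width: 0.0875
```

```bash

python3 -c "
from h import *
to([.491,-.026,.12],217.6)"
```

```text
t 2.3 tcp [ 0.4647 -0.1006  0.2085] j6 [ 11.6   1.3 -23.6   0.  -65.   26.3] ytool [-0.788 -0.615 -0.001] F [ 0.4 -0.1  0.2] w 0.0875
shift [0.59, -0.443, 0.285] turn [0.008, -0.002, 0.002]
```

Request:
{"method": "send_rows", "body": {"plan": [[[0,-0.24,0.15],[0,0,0]],[[0.1,-0.44,0.285],[0,0,0]],[[0.4,-0.44,0.285],[0,0,0]],[[0.59,-0.44,0.285],[0,0,0]],[[0.59,-0.44,0.285],[0,0,0]]]}}

```text
time_s: 2.8
tcp_pos: [0.4877, -0.0265, 0.1166]
eef_rot: [72.6, 89.7, -159.4]
contact_force: [-0.3, 0.6, 0.1]
gripper_width: 0.0874
```

```bash

python3 -c "
from h import *
p=r.capture('wrist');cv2.imwrite('pics/w1.png',p['color'][:,:,::-1])
d=r.trace(p,'bar')
for x in d[:2]:
  P=pts(p,x['mask']);zt=np.percentile(P[:,2],90);Q=P[abs(P[:,2]-zt)<.005];print(x['score'],zt,cv2.minAreaRect((Q[:,:2]*1000).astype(np.float32)))
to([.491,-.026,.041],217.6)"
```

```text
0.86 0.045219173990467945 ((519.9671630859375, -61.53495788574219), (36.018760681152344, 181.71121215820312), 37.5991325378418)
t 2.9 tcp [ 0.4909 -0.0264  0.1207] j6 [ 20.    7.7 -29.1   0.1 -53.1  18. ] ytool [-0.788 -0.616 -0.001] F [ 1.3 -0.4 -0.4] w 0.0878
shift [0.532, -0.002, 0.003] turn [0.009, -0.002, 0.001]
```

View pics/w1.png

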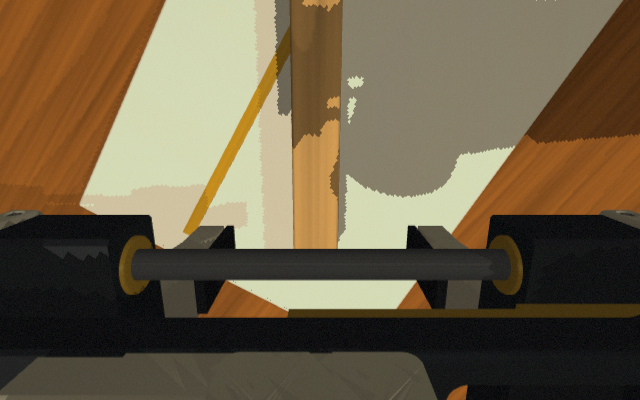

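The wrist view shows the bar at columns 293–341, centred between the fingers (about 235 and 407) and aligned with them. I'll descend.

Request:
{"method": "send_rows", "body": {"plan": [[[0.14,0,0],[0,0,0]],[[0.28,0,0],[0,0,0]],[[0.42,0,0],[0,0,0]],[[0.53,0,0],[0,0,0]],[[0.53,0,0],[0,0,0]]]}}

```text
time_s: 3.4
tcp_pos: [0.4913, -0.0268, 0.0414]
eef_rot: [-165.9, 89.9, -38.0]
contact_force: [-0.2, -0.3, 0.3]
gripper_width: 0.0874
```

Request:
{"method": "send_rows", "body": {"plan": [[[0,0,0],[0,0,0]],[[0,0,0],[0,0,0]],[[0,0,0],[0,0,0]],[[0,0,0],[0,0,0]],[[0,0,0],[0,0,0]]], "jaw": -1, "force": 12}}

```text
time_s: 3.9
tcp_pos: [0.4916, -0.0267, 0.0419]
eef_rot: [-150.2, 89.9, -22.2]
contact_force: [0.6, -0.4, -0.4]
gripper_width: 0.0533
```

Request:
{"method": "send_rows", "body": {"plan": [[[0,0,0],[0,0,0]],[[0,0,0],[0,0,0]],[[0,0,0],[0,0,0]],[[0,0,0],[0,0,0]],[[0,0,0],[0,0,0]]]}}

```text
time_s: 4.4
tcp_pos: [0.4915, -0.0267, 0.0418]
eef_rot: [-153.2, 89.9, -25.2]
contact_force: [0.3, 0.4, -0.3]
gripper_width: 0.0132
```

```bash

python3 -c "
from h import *
post=np.array([.578,-.187]);s=r.get_state()
for a in (-10,-20,-30):
  q=np.radians(a);v=s['tcp_pos'][:2]-post;c,n=np.cos(q),np.sin(q)
  to([*(post+[c*v[0]-n*v[1],n*v[0]+c*v[1]]),.041],217.6+a)"
```

```text
t 4.4 tcp [ 0.4915 -0.0267  0.0418] j6 [ 19.9  13.7 -34.4   0.1 -41.8  18. ] ytool [-0.788 -0.615 -0.001] F [ 0.3  0.4 -0.3] w 0.0132
shift [0.006, -0.205, -0.053] turn [0.23, -0.003, 0.002]
t 4.4 tcp [ 0.4915 -0.0267  0.0418] j6 [ 19.9  13.7 -34.4   0.1 -41.8  18. ] ytool [-0.788 -0.615 -0.001] F [ 0.3  0.4 -0.3] w 0.0132
shift [0.006, -0.397, -0.142] turn [0.453, -0.002, 0.002]
t 4.4 tcp [ 0.4915 -0.0267  0.0418] j6 [ 19.9  13.7 -34.4   0.1 -41.8  18. ] ytool [-0.788 -0.615 -0.001] F [ 0.3  0.4 -0.3] w 0.0132
shift [0.007, -0.571, -0.262] turn [0.675, -0.002, 0.002]
```

The width of 13 mm means the bar isn't between the pads. I need to look.

```bash

python3 -c "
from h import *
for n in ('side','wrist','top'):
  p=r.capture(n)
  if n!='top':cv2.imwrite(f'pics/{n}2.png',p['color'][:,:,::-1])
  for x in r.trace(p,'bar')[:2]:
    P=pts(p,x['mask']);zt=np.percentile(P[:,2],90);Q=P[abs(P[:,2]-.045)<.004];print(n,x['score'],zt,cv2.minAreaRect((Q[:,:2]*1000).astype(np.float32)))
i=cv2.imread('pics/side2.png');cv2.imwrite('pics/side2c.png',cv2.resize(i[80:330,200:520],None,fx=2.4,fy=2.4))
print(r.get_state()['gripper_width'])"
```

```text
side 0.83 0.04562008093687477 ((520.7210693359375, -64.1795654296875), (35.946189880371094, 215.64373779296875), 37.849117279052734)
wrist 0.8 0.04518440267362463 ((513.5650024414062, -53.14483642578125), (36.11533737182617, 165.70750427246094), 37.587135314941406)
top 0.85 0.047879957842611495 ((595.0057983398438, -158.99008178710938), (35.630226135253906, 107.15989685058594), 37.59341812133789)
0.00042081780900845575
```

View pics/side2c.png

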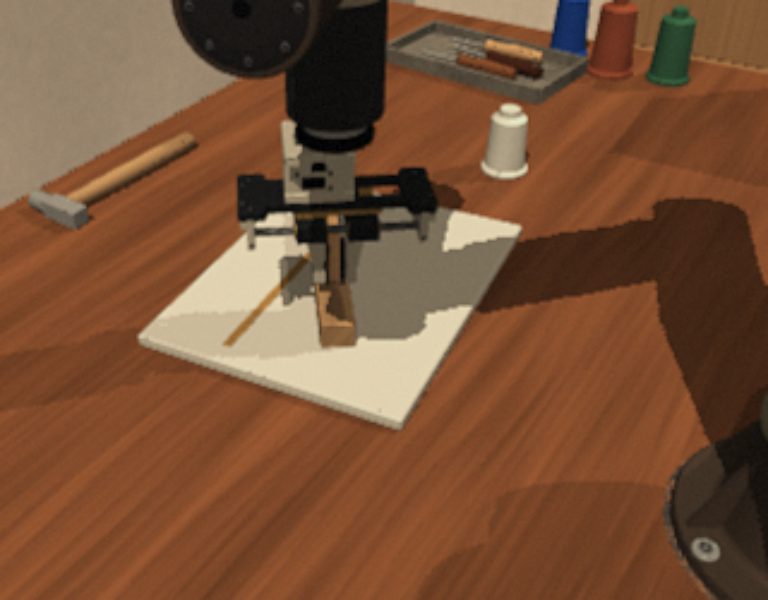

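View pics/wrist2.png

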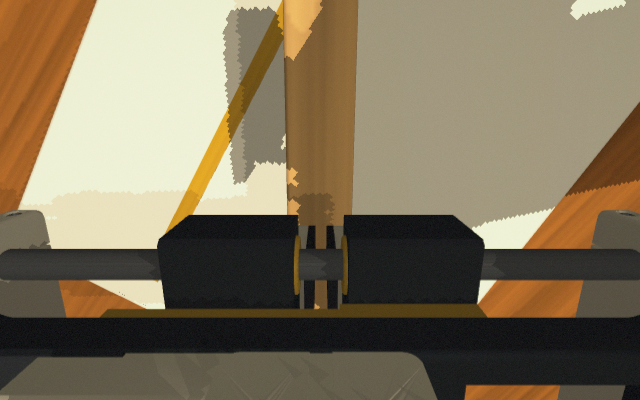

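The fingers are shut, with the bar unmoved below them (wrist view: pads at columns 310–330, bar behind at 285–355). It looks as if the tips are above the bar's top, so I'll measure their height from depth.

```bash

python3 -c "
from h import *
s=r.get_state();t=s['tcp_pos'];print(t,s['joints'].round(2),s['contact_force'])
p=r.capture('side');P=pts(p,p['range_z']>0)
img=p['color'].reshape(-1,3)
m=(np.hypot(*(P[:,:2]-t[:2]).T)<.035)
for lo in np.arange(.01,.15,.008):
  k=m&(P[:,2]>=lo)&(P[:,2]<lo+.008);print(round(lo,3),k.sum(),P[k].mean(0).round(3) if k.any() else '')
u=np.linalg.inv(p['pose']);K=p['mtx']
for dz in (-.019,0,.047):
  c=u@np.r_[t+[0,0,dz],1];print(dz,(K@c[:3]/c[2])[:2])
i=p['color'][140:260,280:400,::-1];cv2.imwrite('pics/s3.png',cv2.resize(i,None,fx=5,fy=5,interpolation=cv2.INTER_NEAREST))
"
```

```text
[ 0.4915399  -0.02669713  0.04188758] [ 19.91  13.67 -34.39   0.14 -41.83  17.95] [-0.31382085  0.46215418 -0.84701314]
0.01 109 [ 0.495 -0.024  0.014]
0.018 6 [ 0.503 -0.023  0.021]
0.026 3 [ 0.515 -0.028  0.028]
0.034 8 [ 0.5   -0.022  0.039]
0.042 157 [ 0.486 -0.019  0.044]
0.05 0 
0.058 15 [ 0.484 -0.018  0.064]
0.066 39 [ 0.484 -0.017  0.07 ]
0.074 37 [ 0.483 -0.019  0.078]
0.082 34 [ 0.484 -0.017  0.086]
0.09 45 [ 0.483 -0.018  0.094]
0.098 44 [ 0.483 -0.018  0.102]
0.106 45 [ 0.484 -0.019  0.109]
0.114 5 [ 0.482 -0.024  0.117]
0.122 3 [ 0.511 -0.019  0.126]
0.13 6 [ 0.502 -0.016  0.135]
0.138 4 [ 0.475 -0.01   0.141]
0.146 57 [ 0.475 -0.009  0.151]
-0.019 [338.67086081 208.0073222 ]
0 [338.6900289  201.97863048]
0.047 [338.73917232 186.52217869]
```

View pics/s3.png

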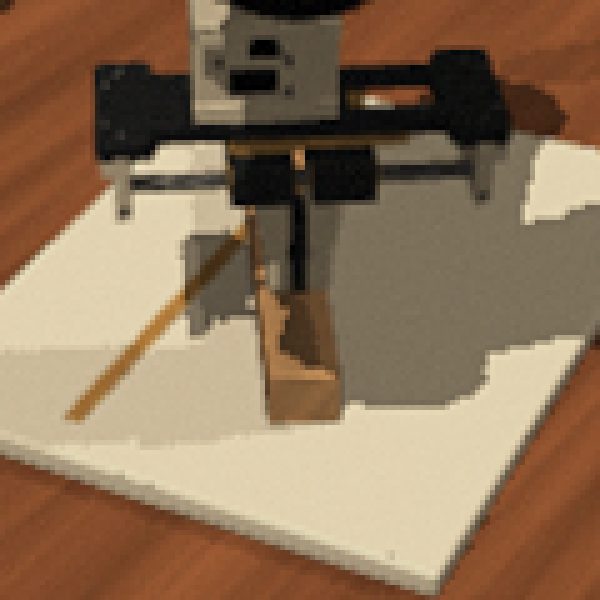

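The fingers (crop column 298) end above the bar. Depth puts the tips at z≈0.062, where the stated TCP geometry puts them at 0.023, so the tips are about 39 mm higher than stated. Sideways they agree. I'll open, go down in steps and check the tip height by depth.

Request:
{"method": "send_rows", "body": {"plan": [[[0,0,0],[0,0,0]],[[0,0,0],[0,0,0]],[[0,0,0],[0,0,0]],[[0,0,0],[0,0,0]],[[0,0,0],[0,0,0]]], "jaw": 1}}

```text
time_s: 5.25
tcp_pos: [0.4915, -0.0267, 0.0419]
eef_rot: [-151.0, 89.9, -23.0]
contact_force: [-0.3, 0.7, 0.1]
gripper_width: 0.0351
```

Request:
{"method": "send_rows", "body": {"plan": [[[0,0,0],[0,0,0]],[[0,0,0],[0,0,0]],[[0.05,0,0],[0,0,0]],[[0.1,0,0],[0,0,0]],[[0.15,0,0],[0,0,0]]]}}

```text
time_s: 5.75
tcp_pos: [0.4913, -0.0268, 0.0185]
eef_rot: [-158.2, 89.9, -30.3]
contact_force: [0.2, 0.4, -0.2]
gripper_width: 0.0745
```

```bash

python3 -c "
from h import *
to([.4922,-.026,.004],217.6)
s=r.get_state();t=s['tcp_pos']
R=tool(217.6)
for n in('side','top','wrist'):
  p=r.capture(n);P=pts(p,p['range_z']>0);L=(P-t)@R   # tool: down, jaw, along
  for sg in (-1,1):
    k=(abs(L[:,1]*sg-.054)<.012)&(abs(L[:,2])<.02)&(P[:,2]>.019)&(P[:,2]<.15);z=np.sort(P[k,2]);print(n,sg,len(z),z[:6].round(3),np.histogram(z,np.arange(.02,.12,.01))[0])
"
```

```text
t 5.75 tcp [ 0.4913 -0.0268  0.0185] j6 [ 19.9  15.7 -35.7   0.2 -38.4  17.9] ytool [-0.788 -0.615 -0.001] F [ 0.2  0.4 -0.2] w 0.0745
shift [0.097, -0.008, 0.001] turn [0.008, -0.003, 0.001]
side -1 140 [0.041 0.041 0.041 0.042 0.043 0.044] [ 0  0 15 14 13 20 18  0  0]
side 1 209 [0.039 0.041 0.041 0.042 0.042 0.045] [ 0  1 15 19 17 21 23  4  4]
top -1 0 [] [0 0 0 0 0 0 0 0 0]
top 1 46 [0.124 0.124 0.124 0.124 0.124 0.124] [0 0 0 0 0 0 0 0 0]
wrist -1 3692 [0.037 0.037 0.037 0.037 0.037 0.038] [  0  15 236 362 223   0 584 522 614]
wrist 1 4793 [0.036 0.037 0.038 0.038 0.038 0.038] [  0  18 254 362 234   7 490 393 490]
```

Both cameras put the tips at about 0.038 with the TCP reading 0.0185, so the tips are really 19 mm behind the reported TCP. Going 14 mm lower puts them at about 0.024, clear of the board at 0.015.

Request:
{"method": "send_rows", "body": {"plan": [[[0.03,0,0],[0,0,0]],[[0.06,0,0],[0,0,0]],[[0.09,0,0],[0,0,0]],[[0.09,0,0],[0,0,0]],[[0.09,0,0],[0,0,0]]]}}

```text
time_s: 6.4
tcp_pos: [0.4909, -0.027, 0.0049]
eef_rot: [147.6, 89.9, -84.5]
contact_force: [-1.0, -0.1, -0.3]
gripper_width: 0.0877
```

Request:
{"method": "send_rows", "body": {"plan": [[[0,0,0],[0,0,0]],[[0,0,0],[0,0,0]],[[0,0,0],[0,0,0]],[[0,0,0],[0,0,0]],[[0,0,0],[0,0,0]]], "jaw": -1, "force": 12}}

```text
time_s: 6.9
tcp_pos: [0.4909, -0.027, 0.005]
eef_rot: [152.4, 89.9, -79.7]
contact_force: [-0.4, -0.2, 0.5]
gripper_width: 0.0533
```

Request:
{"method": "send_rows", "body": {"plan": [[[0,0,0],[0,0,0]],[[0,0,0],[0,0,0]],[[0,0,0],[0,0,0]],[[0,0,0],[0,0,0]],[[0,0,0],[0,0,0]]]}}

```text
time_s: 7.4
tcp_pos: [0.491, -0.0269, 0.005]
eef_rot: [160.5, 89.9, -71.6]
contact_force: [-0.4, -0.1, 0.5]
gripper_width: 0.036
```

```bash

python3 -c "
from h import *
post=np.array([.578,-.187]);s=r.get_state()
for a in (-6,-12,-18,-24,-30):
  q=np.radians(a);v=s['tcp_pos'][:2]-post;c,n=np.cos(q),np.sin(q)
  to([*(post+[c*v[0]-n*v[1],n*v[0]+c*v[1]]),s['tcp_pos'][2]],217.6+a)"
```

```text
t 7.4 tcp [ 0.491  -0.0269  0.005 ] j6 [ 19.9  17.  -36.4   0.2 -36.5  17.9] ytool [-0.788 -0.615  0.001] F [-0.4 -0.1  0.5] w 0.036
shift [-0.0, -0.124, -0.027] turn [0.142, -0.002, -0.001]
t 7.4 tcp [ 0.491  -0.0269  0.005 ] j6 [ 19.9  17.  -36.4   0.2 -36.5  17.9] ytool [-0.788 -0.615  0.001] F [-0.4 -0.1  0.5] w 0.036
shift [-0.0, -0.245, -0.068] turn [0.275, -0.002, -0.0]
t 7.4 tcp [ 0.491  -0.0269  0.005 ] j6 [ 19.9  17.  -36.4   0.2 -36.5  17.9] ytool [-0.788 -0.615  0.001] F [-0.4 -0.1  0.5] w 0.036
shift [-0.0, -0.36, -0.12] turn [0.408, -0.002, -0.0]
t 7.4 tcp [ 0.491  -0.0269  0.005 ] j6 [ 19.9  17.  -36.4   0.2 -36.5  17.9] ytool [-0.788 -0.615  0.001] F [-0.4 -0.1  0.5] w 0.036
shift [0.0, -0.47, -0.185] turn [0.542, -0.002, -0.0]
t 7.4 tcp [ 0.491  -0.0269  0.005 ] j6 [ 19.9  17.  -36.4   0.2 -36.5  17.9] ytool [-0.788 -0.615  0.001] F [-0.4 -0.1  0.5] w 0.036
shift [0.0, -0.572, -0.26] turn [0.675, -0.002, -0.0]
```

Gripped at 36 mm. I'll swing the first half about the post.

Request:
{"method": "send_rows", "body": {"plan": [[[0,-0.063,-0.012],[0.067,0,0]],[[0,-0.124,-0.027],[0.133,0,0]],[[0,-0.185,-0.047],[0.2,0,0]],[[0,-0.245,-0.068],[0.267,0,0]],[[0,-0.304,-0.093],[0.333,0,0]]]}}

```text
time_s: 7.9
tcp_pos: [0.5343, -0.0103, 0.005]
eef_rot: [115.3, 89.8, -131.9]
contact_force: [-4.6, 0.7, 7.0]
gripper_width: 0.0357
```

```bash

python3 -c "
from h import *
p=r.capture('wrist')
for x in r.trace(p,'bar')[:1]:
    P=pts(p,x['mask']);zt=np.percentile(P[:,2],90);Q=P[abs(P[:,2]-.045)<.004];print(x['score'],zt,cv2.minAreaRect((Q[:,:2]*1000).astype(np.float32)))
post=np.array([.578,-.187]);v0=np.array([.491,-.0269])-post
for a in (-18,-21,-24,-27,-30):
  q=np.radians(a);v=v0;c,n=np.cos(q),np.sin(q)
  to([*(post+[c*v[0]-n*v[1],n*v[0]+c*v[1]]),.005],217.9+a)"
```

```text
0.69 0.04514278413973963 ((551.0519409179688, -48.056365966796875), (36.227169036865234, 131.0027618408203), 23.005861282348633)
t 8.0 tcp [ 0.5361 -0.0098  0.005 ] j6 [ 20.   20.4 -30.8   0.2 -38.8   2.8] ytool [-0.921 -0.389  0.   ] F [-0.8 -0.   3. ] w 0.036
shift [-0.0, -0.058, -0.011] turn [0.067, -0.002, -0.0]
t 8.0 tcp [ 0.5361 -0.0098  0.005 ] j6 [ 20.   20.4 -30.8   0.2 -38.8   2.8] ytool [-0.921 -0.389  0.   ] F [-0.8 -0.   3. ] w 0.036
shift [-0.0, -0.12, -0.026] turn [0.134, -0.002, -0.0]
t 8.0 tcp [ 0.5361 -0.0098  0.005 ] j6 [ 20.   20.4 -30.8   0.2 -38.8   2.8] ytool [-0.921 -0.389  0.   ] F [-0.8 -0.   3. ] w 0.036
shift [-0.0, -0.181, -0.044] turn [0.2, -0.002, -0.0]
t 8.0 tcp [ 0.5361 -0.0098  0.005 ] j6 [ 20.   20.4 -30.8   0.2 -38.8   2.8] ytool [-0.921 -0.389  0.   ] F [-0.8 -0.   3. ] w 0.036
shift [-0.0, -0.24, -0.066] turn [0.267, -0.002, -0.0]
t 8.0 tcp [ 0.5361 -0.0098  0.005 ] j6 [ 20.   20.4 -30.8   0.2 -38.8   2.8] ytool [-0.921 -0.389  0.   ] F [-0.8 -0.   3. ] w 0.036
shift [-0.0, -0.299, -0.091] turn [0.334, -0.002, -0.0]
```

The bar has followed the tool (23.0°, from 37.6°) and stayed flat. Now the second half.

Request:
{"method": "send_rows", "body": {"plan": [[[0,-0.06,-0.011],[0.067,0,0]],[[0,-0.12,-0.026],[0.133,0,0]],[[0,-0.18,-0.044],[0.2,0,0]],[[0,-0.24,-0.066],[0.267,0,0]],[[0,-0.3,-0.09],[0.335,0,0]]]}}

```text
time_s: 8.5
tcp_pos: [0.5819, -0.0049, 0.0049]
eef_rot: [141.1, 89.9, -121.1]
contact_force: [-3.5, 0.7, 4.1]
gripper_width: 0.0358
```

Request:
{"method": "send_rows", "body": {"plan": [[[0,0,0],[0,0,0]],[[0,0,0],[0,0,0]],[[0,0,0],[0,0,0]],[[0,0,0],[0,0,0]],[[0,0,0],[0,0,0]]], "jaw": 1}}

```text
time_s: 9.0
tcp_pos: [0.5817, -0.0049, 0.005]
eef_rot: [142.7, 89.9, -119.4]
contact_force: [0.2, -1.2, 0.7]
gripper_width: 0.0701
```

Request:
{"method": "send_rows", "body": {"plan": [[[0,0,0],[0,0,0]],[[0,0,0],[0,0,0]],[[0,0,0],[0,0,0]],[[0,0,0],[0,0,0]],[[0,0,0],[0,0,0]]]}}

```text
time_s: 9.5
tcp_pos: [0.5817, -0.0049, 0.005]
eef_rot: [142.2, 89.9, -120.0]
contact_force: [-0.2, 0.2, -0.0]
gripper_width: 0.0874
```

Request:
{"method": "send_rows", "body": {"plan": [[[-0.1,0,0],[0,0,0]],[[-0.25,0,0],[0,0,0]],[[-0.5,0,0],[0,0,0]],[[-0.75,0,0],[0,0,0]],[[-1,0,0],[0,0,0]]]}}

```text
time_s: 10.0
tcp_pos: [0.5816, -0.0047, 0.1564]
eef_rot: [139.4, 89.9, -122.8]
contact_force: [1.7, 0.5, -1.1]
gripper_width: 0.0874
```

Request:
{"method": "send_rows", "body": {"plan": [[[0,0,0.2],[0,0,0]],[[0,0,0.4],[0,0,0]],[[0,0,0.6],[0,0,0]],[[0,0,0.8],[0,0,0]],[[0,0,1],[0,0,0]]]}}

```text
time_s: 10.5
tcp_pos: [0.5608, 0.1451, 0.1563]
eef_rot: [139.7, 89.9, -122.4]
contact_force: [0.2, -0.4, -0.4]
gripper_width: 0.0875
```

```bash

python3 -c "
from h import *
post=np.array([.578,-.187]);a=np.radians(97.6);Y=np.array([np.cos(a),np.sin(a)]);X=np.array([Y[1],-Y[0]])
print(r.get_state()['tcp_pos'],r.get_state()['contact_force'])
for n in('side','top','wrist'):
  p=r.capture(n)
  if n=='side':cv2.imwrite('pics/side9.png',p['color'][:,:,::-1])
  for t in('bar','short_bar','spool'):
   for x in r.trace(p,t)[:1]:
    P=pts(p,x['mask'])
    if not len(P):continue
    Q=P[abs(P[:,2]-np.percentile(P[:,2],90))<.005];m=cv2.minAreaRect((Q[:,:2]*1000).astype(np.float32));c=np.array(m[0])/1000-post;print(n,t,x['score'],np.percentile(P[:,2],90).round(4),m,'post frame',(X@c).round(4),(Y@c).round(4))"
```

```text
[0.56082472 0.14505462 0.15628714] [ 0.24064771 -0.37959295 -0.3773075 ]
side bar 0.68 0.0453 ((590.88134765625, -85.94869995117188), (38.29741287231445, 281.93206787109375), 7.002869606018066) post frame 0.0261 0.0985
side short_bar 0.83 0.0305 ((532.8934326171875, 450.4471740722656), (36.06136703491211, 150.8099365234375), 72.96267700195312) post frame 0.0396 0.6378
side spool 0.74 0.0814 ((486.671875, -449.7872314453125), (44.26473617553711, 37.289512634277344), 27.74079132080078) post frame -0.1253 -0.2484
top bar 0.69 0.0481 ((593.344970703125, -85.02720642089844), (36.12424850463867, 277.9941711425781), 7.690808296203613) post frame 0.0287 0.099
top spool 0.88 0.0909 ((490.33990478515625, -455.43878173828125), (25.71908187866211, 25.598121643066406), 1.1354341506958008) post frame -0.1224 -0.2545
```

View pics/side9.png

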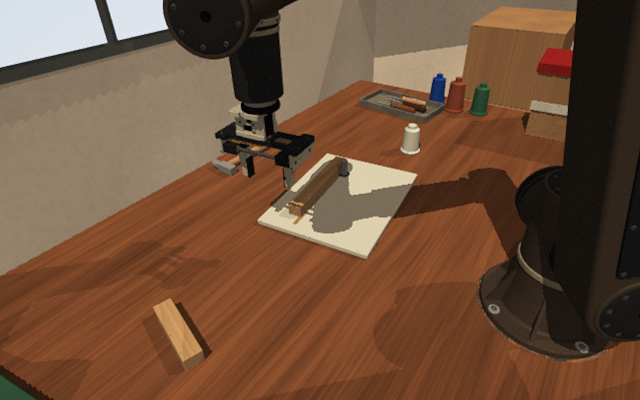

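The view shows the bar flat on the board from (297,208) to (345,165), along the brass line and beside the post. The gripper is clear above it, and the short bar and spool haven't moved. I'll hand the job in.

```bash
python3 -c "
from plant import r
print(r.close_job())"
```

```text
the job is handed in; nothing more can be done
None
```

I gripped the long bar towards its free end and swung it about 30° around the post, flat on the board. I then let go, moved the arm clear and handed the job in at about 10.7 s.

**Final position:** both cameras put the bar's centre at about x = 26–29 mm, y = 98–99 mm in the post frame (target 28, 100). It is parallel to the brass line within about 0.6° and flat, with its top at z ≈ 0.045–0.048 m.

**Bystanders:** the spool reads within about 2 mm of its start. The short bar reads the same in the side view; the final top view gave no reading for it.

**What went wrong:** the first grasp closed on nothing, above the bar. The cameras showed the fingertips about 19 mm behind the reported TCP, not 19 mm ahead as stated. I lowered the tool to match, and the second grasp held at 36 mm, the bar's width. The bar did not move during the missed grasp.

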